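# Pull the dust filter plate for inspection

### The arm

A 6-joint arm with a two-finger parallel gripper is mounted at the origin on the work surface. World frame = base frame: x ahead of the robot, y to its left, z up, the work surface at z = 0. Lengths are in m, angles in rad, forces in N, time in s.
With the tool pointing down it reaches from about 0.375 to 0.825 m from the base axis. Payload 5.5 kg.
Tool frame: the origin (TCP) lies where the fingers leave the gripper's body, on its centre line; the fingertips stand 73 mm ahead of it and the grasp point (between the pads) lies 54 mm ahead of it; x points along the fingers, y is the direction in which the jaws open and shut, and the axes are right-handed (so a half turn about x gives the same grasp; the last joint's range is limited). The gripper opens to 85 mm and grips with 20 to 120 N. Pads are 22 mm wide; open, the fingers measure 114 mm over their backs; the gripper's body (76 mm by 85 mm) begins 54 mm behind the grasp point. The pads swing forward as they close: fully open they stand 13 mm farther back than shut.
Start: joints at [1.264, 0.314, -0.047, 1.21, 0, 1.571], TCP at [0.181, 0.572, 0.304] pointing down, gripper open.
Joint ranges: [-2.67, 2.67], [-0.69, 1.73], [-1.03, 1.25], [-2.08, 2.16], [-1.42, 1.45], [-3.14, 3.14]. Speed limits (rad/s): [2.39, 2.39, 3.01, 3.14, 3.14, 3.14].

### API

Orientations are given as a unit quaternion [x, y, z, w].
In Python, from rig import * gives the robot as it stands. The module is installed in compiled form; this text tells all that it offers.
- The arm moves only by the tool apply_moves, never from a script. Its argument "commands" is one flat list of numbers, 7 for each row, row after row: the shift along the world's x, y, z as a fraction of full scale, then the turn, a rotation vector about the world's x, y, z as a fraction of full scale, then the closure, from -1 (fully open) to 1 (shut). A call has 1 to 10 rows; each row shifts and turns the commanded pose from where the row before left it; what a row does not reach is not made up. Full scale, the value 1, is 0.6 m for a shift and 180 degrees for a turn. A row lasts 1/12 s, in which the tool goes at most 41.7 mm and 7.16 degrees, less where a joint would pass 70% of its speed; a pose out of reach is approached as far as the arm can. A call with a number of a shift or a turn outside -1 to 1 is refused whole. A call with a gripper value outside its range is refused whole. The fingers move at their own pace and stop on an object; "squeeze" is the grip in N (left out, the last holds). Time passes only in rows, so rows that do not move let the fingers close. It gives the time, the measured TCP pose, the force and the opening at its end, in the units of the state.
- get_obs(): the state, without advancing time (a new reading comes with each control period).
- capture(name): name is "side" or "top"; returns a dict with "image" (400x640x3 uint8, blue, green, red), "range_z" (400x640 float32, m along the optical axis (not along the pixel's ray), 0 where there is no reading), "camera_matrix" (3x3 intrinsics, pixels), "pose" (4x4, takes a point from camera to world coordinates). Camera axes: x right, y up, looking along -z (the intrinsics and any distortion apply to the point x, -y, -z); pixel columns grow to the right and rows downward; lengths in m; the calibration is good to about 2 mm. A picture is of the moment at which its call begins.
- hand_in(): hands the job in, once; it reports no verdict.
Trained networks look in a picture, given as the dict that the camera call returned (one of the last four; its "shot" number tells which), for a name from the list of things; names that differ only in an ending like _2 or _b are one class to them, and where a whole thing is asked for, a point or a joint stands for the part that bears it (a point fixed in the world has none). Each returns a list of dicts, best first, with "confidence" (0 to 1); they miss things now and then, are a little off and sometimes report something else, mostly with a low value. They report only what shows in the picture. A call takes as long as a camera call.
- regions_of(target, picture): "pixels" (400x640 bool, what is visible of it) and "box" ([left, top, right, bottom] in pixels, round what is visible of it).
- mark_of(target, picture): "location" ([column, row] in pixels: a listed point, or the origin of a listed thing).
The state is a dict: "clock": time; "qpos": joint angles; "qd": joint speeds; "joint_torque": joint torques, N m; "ee_pos": TCP position; "tcp_rot": TCP orientation; "wrist_force": force on the tool from outside, world axes, zero at the start; "wrist_torque": the same for the moment, N m; "gripper_width": finger opening in m.
Only numpy, scipy, OpenCV 4.12 (cv2) and the standard library are available. Lean on these libraries where they do the work, as an engineer would, in place of code of your own. Each camera call takes 0.05 s, during which the arm holds its last target.

### The job

Lift the red-handled flap of the steel dust box wide open so that it stays standing open, then draw out the filter plate with the yellow tab that is hidden inside and carry it over the middle of the white tray for inspection. Finish while still holding it there in the gripper, upright and still, about 10 cm above the tray and touching nothing else. Leave the black-tabbed plate in its slot and do not disturb the tray or the other things on the bench.

Things in the scene. Friction and masses are not known exactly. Their poses are not given: they have to be found in the camera images.
- dustbox: Fixed open-topped steel box, 180 (its x) x 220 (its y) x 105 mm high, walls and floor 4 mm thick. Origin: centre of its underside; z up; intake holes on its -x side (towards the robot). Inside are two upright slots at x = -25 mm, y = +48 and -48 mm, one plate in each (either way round), broad faces looking along the box's y. Ribs 45 mm high guide only the plates' ends, 1.5 mm play a side.
- flap (a joint): Angle (rad) of the flap that covers the box: 0 shut, 1.57 standing upright, 1.9 at its stop. It is a 180 x 224 x 4 mm lid of 0.25 kg hinged along the box's top far (+x) edge; it swings up and over away from the robot. The hinge is stiff: the flap stays at any angle where it is left; lifting it by its handle takes about 4 N.
- flap_hinge (a point): Point on the hinge axis, at the middle of the flap's far edge: on the box 90 mm to +x of its middle, 106 mm above the bench. The hinge axis is the box's y. Its own axes turn with the flap: x runs from the free edge to the hinge, z is the outward normal of the flap.
- flap_handle (a point): Middle of the red bar handle on the flap: a round bar 10 mm thick, 100 mm long between its posts, parallel to the box's y; its axis is 38 mm above the flap's outer face, 160 mm from the hinge line along the flap and 42 mm along the flap's normal from the hinge point. The flap's free edge is 20 mm beyond it.
- filter: The filter plate to draw straight up out: upright perforated white plate in a steel frame, 90 (its x) x 8 (its y) x 62 mm high, with a yellow tab on its upper edge, 34 x 12 x 26 mm high (88 mm in all), 0.10 to 0.21 kg. Origin: centre of its lower edge; z up; axes along the box's. In either slot of the dust box, hidden by the shut flap.
- filter_tab (a point): Centre of the yellow tab of the filter plate, 75 mm above the plate's lower edge, 79 mm above the bench while the plate is in its slot; grip it across its 12 mm thickness (along the plate's y).
- spare: The other plate, same shape and size but dark with a black tab, in the other slot; leave it there. Origin: centre of its lower edge.
- tray: White open inspection tray, loose, 200 (x) x 160 (y) x 25 mm high, floor 4 mm thick. Origin: centre of its underside.
- anvil: Red steel chopping anvil, 80 x 120 x 79 mm high, at the back of the bench; leave alone. Origin: centre of its underside.
- rod: Pink candy rod lying along its y, 260 x 18 mm; leave alone. Origin: middle of its underside.
- scraper: Wooden-handled steel scraper, 280 mm long along its x, up to 65 mm wide, 20 mm high; leave alone. Origin: middle of its underside.
- jar: Glass jar with a red cap, 70 mm across, 110 mm high; leave alone. Origin: centre of its underside.
- brush: Bench brush lying along its x, 200 mm long, 42 mm wide, 20 mm high; leave alone. Origin: middle of its underside.
- cup: Small steel bowl, 84 mm across, 50 mm high, close to the robot; leave alone. Origin: centre of its underside.

How it is judged:
On the way, in this order (a step that is already met when the one before it is completed fails the run):
1. the flap is opened wide (past 1.2 rad) (value of joint flap above 1.2 rad), for 0.2 s.
2. the filter plate is drawn up clear of the box, in the gripper (z of filter in the frame of dustbox above 0.107 m and contact force between the fingers and filter above 0.5 N), for 0.1 s.
At the end, for the whole second after the job is handed in: The fingers hold the filter plate still and upright (0.25 rad), its lower edge 50 to 170 mm above the bench, within 50 mm of the tray's centre seen from above, touching no tray, box or spare; the flap stands past 1.2 rad; the spare is within 20 mm of its start (horizontal distance between filter and tray below 0.05 m and height (world z) of filter between 0.05 and 0.17 m and angle between filter's own z axis and vertical below 0.25 rad and linear speed of filter below 0.03 m/s and contact force between the fingers and filter above 0.5 N and contact force between filter and tray below 0.05 N and contact force between filter and dustbox below 0.05 N and contact force between filter and spare below 0.05 N and value of joint flap above 1.2 rad and distance of spare from where it was at the start of the episode below 0.02 m); the arm keeps its last pose, push and grip.
It fails at once if the black-tabbed plate is pulled from its place (20 mm) (distance of spare from where it was at the start of the episode above 0.02 m).
It fails at once if the tray is pushed away (25 mm) (distance of tray from where it was at the start of the episode above 0.025 m).
It fails at once if another thing on the bench is disturbed (25 mm) (distance of any of anvil, rod, scraper, jar, brush, cup from where it was at the start of the episode above 0.025 m).
It also fails if it takes over 58 s, if anything falls off the work surface, if the arm or the gripper's body presses on something with over 40 N, if the wrist force passes 120 N, or if a joint passes its speed limit or range.

## Working session

There is one attempt and no reset: what is moved stays moved. The work goes in short steps, Python scripts to look and compute and a tool call to move; the robot and the scene stay as the last step left them, time stands still between calls to the robot, and variables do not carry over. Pictures are saved under pics/ and viewed, and the job is handed in when it is done.

Besides the shell and the picture viewer there is one more tool, called as name(argument=value, ...) on one line, values as JSON. apply_moves: Moves the arm, as the interface text tells. Its arguments: {"type":"object","properties":{"commands":{"type":"array"},"squeeze":{"type":"number"}},"required":["commands"]}

```bash
mkdir -p pics
cat > h.py <<'E'
from rig import *
import numpy as np, cv2
def world(p,u,v,z=None):
    K=p['camera_matrix'];T=p['pose'];d=p['range_z'][int(v),int(u)] if z is None else z
    x=(u-K[0,2])/K[0,0]*d;y=(v-K[1,2])/K[1,1]*d
    return (T@np.array([x,-y,-d,1]))[:3]
def cloud(p,mask):
    vs,us=np.nonzero(mask&(p['range_z']>0));K=p['camera_matrix'];d=p['range_z'][vs,us]
    P=np.stack([(us-K[0,2])/K[0,0]*d,-(vs-K[1,2])/K[1,1]*d,-d,np.ones_like(d)])
    return (p['pose']@P)[:3].T
def atz(p,u,v,z):
    T=p['pose'];r=world(p,u,v,1.0)-T[:3,3];return T[:3,3]+r*(z-T[2,3])/r[2]
E
python3 - <<'E'
from h import *
np.set_printoptions(precision=4,suppress=True)
o=get_obs();print(o)
for c in ['side','top']:
    p=capture(c);cv2.imwrite(f'pics/{c}0.png',p['image']);print(c,p['camera_matrix'],p['pose'],[k for k in p])
    for t in ['dustbox','flap','flap_hinge','flap_handle','tray','anvil','rod','scraper','jar','brush','cup','filter','spare']:
        m=mark_of(t,p) if t!='flap' else []
        r=regions_of(t,p)
        print(t,[(np.round(a['location']),round(a['confidence'],2),world(p,*a['location']) if 0<=a['location'][0]<640 and 0<=a['location'][1]<400 else 0) for a in m[:2]],[(a['box'],round(a['confidence'],2),np.median(cloud(p,a['pixels']),0)) for a in r[:2]])
E
```

```text
{'clock': 0.0, 'qpos': array([ 1.264 ,  0.3142, -0.0481,  1.2102, -0.    ,  1.5708]), 'qd': array([ 0.002 ,  0.0004, -0.0009, -0.0005,  0.0007,  0.0004]), 'joint_torque': array([ -0.0002, -53.9596,  33.9746,   0.0193,  -0.0001,  -0.    ]), 'ee_pos': array([0.1811, 0.5715, 0.303 ]), 'tcp_rot': array([ 0.1074,  0.6989, -0.1086,  0.6987]), 'wrist_force': array([-0.564 ,  1.0337, -0.224 ]), 'wrist_torque': array([-0.0297,  0.0276, -0.0561]), 'gripper_width': 0.08537432179580545}
side [[389.8935   0.     326.7867]
 [  0.     389.8935 195.5277]
 [  0.       0.       1.    ]] [[ 0.9292  0.2344 -0.2858  0.1981]
 [-0.3695  0.6051 -0.7052 -0.902 ]
 [ 0.0076  0.7609  0.6489  0.9387]
 [ 0.      0.      0.      1.    ]] ['image', 'range_z', 'camera_matrix', 'pose', 'shot']
dustbox [(array([337., 272.]), 0.96, array([ 0.4709, -0.3043,  0.1116]))] [([298.0, 211.5, 383.8, 308.2], 0.75, array([ 0.4973, -0.2623,  0.1088]))]
flap [] [([298.5, 212.1, 379.8, 282.6], 0.56, array([ 0.5034, -0.2296,  0.1106])), ([381.1, 250.3, 459.0, 284.7], 0.47, array([ 0.692 , -0.2977,  0.0023]))]
flap_hinge [(array([363
[... 2996 characters left out ...]
6, array([ 0.5567, -0.4609,  0.0222]))] [([397.1, 102.3, 417.7, 188.9], 0.57, array([ 0.6946, -0.2895,  0.004 ]))]
jar [] [([129.9, 243.6, 169.0, 268.3], 0.61, array([0.429 , 0.4438, 0.1062]))]
brush [(array([468., 211.]), 0.94, array([ 0.5593, -0.4581,  0.0185]))] [([461.5, 179.8, 479.3, 245.4], 0.9, array([ 0.5744, -0.4645,  0.0175]))]
cup [(array([316., 276.]), 0.84, array([ 0.372 , -0.0055,  0.003 ])), (array([469., 210.]), 0.68, array([ 0.5615, -0.4609,  0.0173]))] [([302.9, 258.4, 332.6, 288.6], 0.94, array([ 0.3772, -0.0129,  0.022 ]))]
filter [(array([468., 212.]), 0.19, array([ 0.5556, -0.4572,  0.0195]))] []
spare [(array([466., 213.]), 0.72, array([ 0.5541, -0.4517,  0.0196]))] []
```

View pics/top0.png

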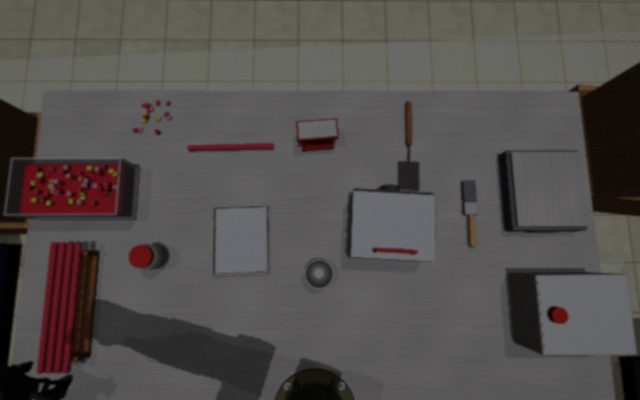

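View pics/side0.png

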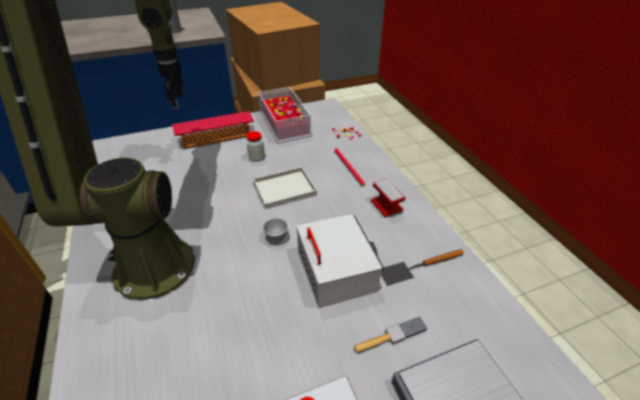

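Run:
```python
from h import *
np.set_printoptions(precision=4,suppress=True)
for c in ['top','side']:
    p=capture(c);hsv=cv2.cvtColor(p['image'],cv2.COLOR_BGR2HSV)
    r=regions_of('flap_handle',p)[0]
    C=cloud(p,r['pixels']); f=C[(abs(C[:,2]-.111)<.006)]
    rect=cv2.minAreaRect((f[:,:2]*1000).astype(np.float32)); print(c,'flap',rect,len(f))
    # handle: points above 0.135 within box area
    full=cloud(p,np.ones((400,640),bool))
    h=full[(full[:,2]>.143)&(full[:,2]<.17)&(full[:,0]>.38)&(full[:,0]<.65)&(full[:,1]<-.08)&(full[:,1]>-.36)]
    print('handle',h.mean(0),h.min(0),h.max(0),cv2.minAreaRect((h[:,:2]*1000).astype(np.float32)),np.linalg.svd(h[:,:2]-h[:,:2].mean(0))[2][0])
    t=full[(full[:,0]>.33)&(full[:,0]<.65)&(full[:,1]>.08)&(full[:,1]<.36)&(full[:,2]>.015)&(full[:,2]<.035)]
    print('tray rim',cv2.minAreaRect((t[:,:2]*1000).astype(np.float32)),len(t))
```

```text
top flap ((509.4775085449219, -212.13040161132812), (222.57273864746094, 179.7758331298828), 86.69405364990234) 5102
handle [ 0.4408 -0.2069  0.1563] [ 0.4343 -0.2614  0.1438] [ 0.4475 -0.1536  0.1612] ((440.9071350097656, -207.6515350341797), (108.14834594726562, 9.867623329162598), 86.73648834228516) [-0.0607 -0.9982]
tray rim ((477.33502197265625, 217.29840087890625), (199.81979370117188, 161.08311462402344), 1.7752631902694702) 461
side flap ((507.5433044433594, -213.8037567138672), (227.76019287109375, 180.1270751953125), 86.87364959716797) 3532
handle [ 0.438  -0.2175  0.1537] [ 0.4308 -0.2665  0.1447] [ 0.4457 -0.1581  0.1576] ((438.80755615234375, -212.37294006347656), (108.57258605957031, 10.083565711975098), 86.62089538574219) [-0.0563 -0.9984]
tray rim ((475.9474182128906, 214.6387939453125), (202.23434448242188, 170.84767150878906), 0.855694591999054) 308
```

```bash
cat >> h.py <<'E'
from scipy.spatial.transform import Rotation as R
def turn_to(yaw_jaw):  # rotvec so tool down with jaw axis at yaw (mod pi)
    r=R.from_quat(get_obs()['tcp_rot']);out=[]
    for k in (0,np.pi):
        y=np.array([np.cos(yaw_jaw+k),np.sin(yaw_jaw+k),0]);x=np.array([0,0,-1.]);z=np.cross(x,y)
        g=R.from_matrix(np.stack([x,y,z],1));out.append((g*r.inv()).as_rotvec()/np.pi)
    return out
E
python3 - <<'E'
from h import *
np.set_printoptions(precision=4,suppress=True)
print(R.from_quat(get_obs()['tcp_rot']).as_matrix())
print(turn_to(-.058),turn_to(-.058+np.pi/2))
hx,hz=.598,.106
for th in np.arange(0,1.75,.1):
    dx=-.16*np.cos(th)+.042*np.sin(th);dz=.16*np.sin(th)+.042*np.cos(th)
    print(round(th,2),dx,dz, 'handle',.598+dx*.9983,-.218-dx*.058,.106+dz)
E
```

```text
[[-0.      0.302   0.9533]
 [-0.0001  0.9533 -0.302 ]
 [-1.     -0.0001 -0.    ]]
[array([ 0.    , -0.    , -0.4208]), array([0.    , 0.    , 0.5792])] [array([ 0.    , -0.    ,  0.0792]), array([-0.    , -0.    , -0.9208])]
0.0 -0.16 0.042 handle 0.438272 -0.20872 0.148
0.1 -0.15500766294531734 0.05776352160516959 handle 0.44325585008168966 -0.20900955554917158 0.1637635216051696
0.2 -0.1484665405612061 0.07294988919654194 handle 0.44978585255774794 -0.20938894064745003 0.17894988919654192
0.3 -0.1404419895803207 0.0874073656090898 handle 0.4577967618019658 -0.2098543646043414 0.19340736560908978
0.4 -0.1310141886634983 0.10099149651750526 handle 0.4672085354572296 -0.2104011770575171 0.20699149651750526
0.5 -0.12027733728108311 0.11356655377606814 handle 0.4779271341922947 -0.2110239144376972 0.21956655377606815
0.6 -0.10833871450295701 0.12500689156941217 handle 0.489845461311698 -0.21171635455882848 0.23100689156941218
0.7 -0.09531760710153511 0.1351982018239791 handle 0.5028444328305375 -0.21247157878811096 0.2411982018239791
0.8 -0.0813441176777665 0.1440386563365046 handle 0.5
[... 352 characters left out ...]
.2159616091222803 0.2676442147097039
1.2 -0.018831599105644234 0.1643452794427765 handle 0.5792004146128353 -0.21690776725187264 0.2703452794427765
1.3 -0.0023303687924118716 0.16540426046898354 handle 0.5956735928345352 -0.2178648386100401 0.2714042604689835
1.4 0.0141941457954768 0.16481057679996378 handle 0.6121700157476244 -0.21882326045613765 0.2708105767999638
1.5 0.030576837170537823 0.16257016032669225 handle 0.6285248565473479 -0.2197734565558912 0.26857016032669223
1.6 0.04665401489594943 0.15870539654998667 handle 0.6445747030706263 -0.22070593286396506 0.26470539654998665
1.7 0.062265041126287654 0.15325490091198293 handle 0.660159190556373 -0.2216113723853247 0.25925490091198294
```

apply_moves(commands=[0.036,-0.05,0,0,0,-0.035,-1,0.036,-0.05,0,0,0,-0.035,-1,0.036,-0.05,0,0,0,-0.035,-1,0.036,-0.05,0,0,0,-0.035,-1,0.036,-0.05,0,0,0,-0.035,-1,0.036,-0.05,0,0,0,-0.035,-1,0.036,-0.05,0,0,0,-0.035,-1,0.036,-0.05,0,0,0,-0.035,-1,0.036,-0.05,0,0,0,-0.035,-1,0.036,-0.05,0,0,0,-0.035,-1], squeeze=40)

```text
clock: 3.63
ee_pos: [0.3979, 0.2704, 0.3042]
tcp_rot: [0.459, 0.538, -0.458, 0.538]
wrist_force: [1.0, 0.1, -0.5]
gripper_width: 0.0853
```

apply_moves(commands=[0.014,-0.06,0,0,0,-0.007,0,0.014,-0.06,0,0,0,-0.007,0,0.014,-0.06,0,0,0,-0.007,0,0.014,-0.06,0,0,0,-0.007,0,0.007,-0.06,0,0,0,-0.007,0,0.007,-0.06,0,0,0,-0.007,0,0,-0.06,0,0,0,-0.007,0,0,-0.06,0,0,0,-0.007,0,0,-0.06,0,0,0,-0.007,0,0,-0.06,0,0,0,-0.007,0])

```text
clock: 4.47
ee_pos: [0.4389, -0.0898, 0.3042]
tcp_rot: [0.514, 0.485, -0.514, 0.486]
wrist_force: [0.5, 0.9, -0.1]
gripper_width: 0.0431
```

Run:
```python
from h import *
np.set_printoptions(precision=4,suppress=True)
o=get_obs();print(o);print(turn_to(-.058)); print((np.array([.4385,-.2095,.304])-o['ee_pos'])/.6)
```

```text
{'clock': 4.4667, 'qpos': array([-0.2019,  0.027 , -0.3908,  1.1523,  0.0001,  1.4255]), 'qd': array([-0.9564,  0.1406,  0.1461, -0.003 ,  0.0034, -0.6859]), 'joint_torque': array([  5.5675, -37.4034,  32.2395,   0.4505,  -0.0716,   0.7117]), 'ee_pos': array([ 0.4389, -0.0898,  0.3042]), 'tcp_rot': array([ 0.5141,  0.4854, -0.5138,  0.4859]), 'wrist_force': array([ 0.52  ,  0.8571, -0.1081]), 'wrist_torque': array([-0.0287, -0.0272, -0.0321]), 'gripper_width': 0.04308015115821647}
[array([ 0.    ,  0.0002, -0.0004]), array([-0.0004,  0.    ,  0.9996])]
[-0.0007 -0.1995 -0.0003]
```

apply_moves(commands=[0,-0.05,0,0,0,0,0,0,-0.05,0,0,0,0,0,0,-0.05,0,0,0,0,0,0,-0.05,0,0,0,0,0,0,0,-0.05,0,0,0,0,0,0,-0.05,0,0,0,0,0,0,-0.04,0,0,0,0,0,0,-0.02,0,0,0,0,0,0,-0.01,0,0,0,0])

```text
clock: 5.22
ee_pos: [0.4379, -0.2076, 0.1998]
tcp_rot: [-0.513, -0.487, 0.514, -0.485]
wrist_force: [-0.6, 0.2, 0.6]
gripper_width: 0.0426
```

Run:
```python
from h import *
np.set_printoptions(precision=4,suppress=True)
o=get_obs();print(o['ee_pos'],o['wrist_force'])
for c in ['side','top']:
  p=capture(c);u=p['image'][180:320,250:450] if c=='side' else p['image'][170:310,300:500]
  cv2.imwrite(f'pics/{c}1.png',cv2.resize(u,None,fx=4,fy=4))
```

```text
[ 0.4379 -0.2076  0.1998] [-0.5945  0.1789  0.5589]
```

View pics/side1.png

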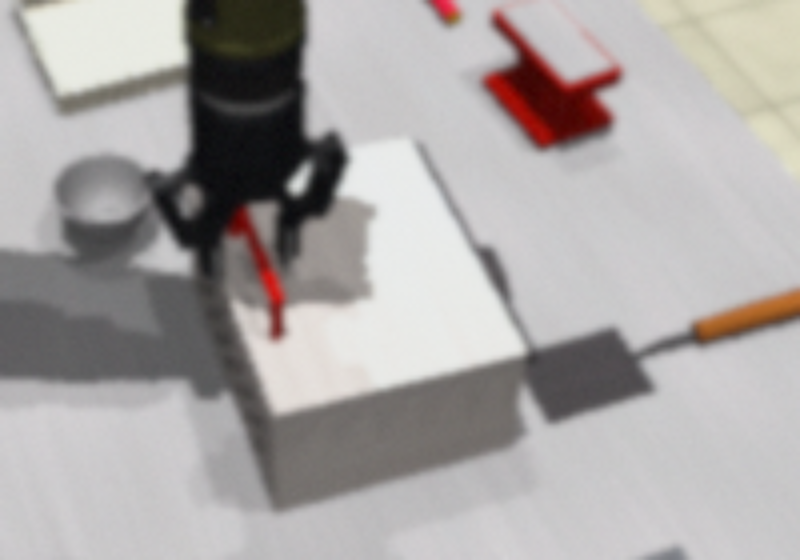

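The red bar (crop 240,225 to 278,300) lies between the two open fingers (205,260 and 288,240). I'm closing the gripper on it.

apply_moves(commands=[0,0,0,0,0,0,1,0,0,0,0,0,0,1,0,0,0,0,0,0,1,0,0,0,0,0,0,1,0,0,0,0,0,0,1,0,0,0,0,0,0,1], squeeze=40)

```text
clock: 5.82
ee_pos: [0.4406, -0.2084, 0.2028]
tcp_rot: [0.514, 0.485, -0.513, 0.487]
wrist_force: [4.4, 0.5, -1.0]
gripper_width: 0.0089
```

apply_moves(commands=[0.008,-0.0005,0.026,0,0,0,1,0.011,-0.0006,0.025,0,0,0,1,0.0135,-0.0008,0.024,0,0,0,1,0.016,-0.001,0.0225,0,0,0,1])

```text
clock: 6.15
ee_pos: [0.4696, -0.21, 0.2606]
tcp_rot: [0.514, 0.485, -0.513, 0.486]
wrist_force: [12.3, -4.1, -17.0]
gripper_width: 0.0085
```

Run:
```python
from h import *
np.set_printoptions(precision=4,suppress=True)
o=get_obs();print(o['ee_pos'],o['wrist_force'],o['wrist_torque'],o['gripper_width'],R.from_quat(o['tcp_rot']).as_matrix()[:,0])
p=capture('side');u=p['image'][150:320,220:450]
cv2.imwrite(f'pics/side2.png',cv2.resize(u,None,fx=3,fy=3))
```

```text
[ 0.4696 -0.21    0.2606] [ 12.3097  -4.0661 -17.0067] [-0.6727 -2.1801 -0.0502] 0.008494561114768321 [ 0.0018 -0.0004 -1.    ]
```

View pics/side2.png

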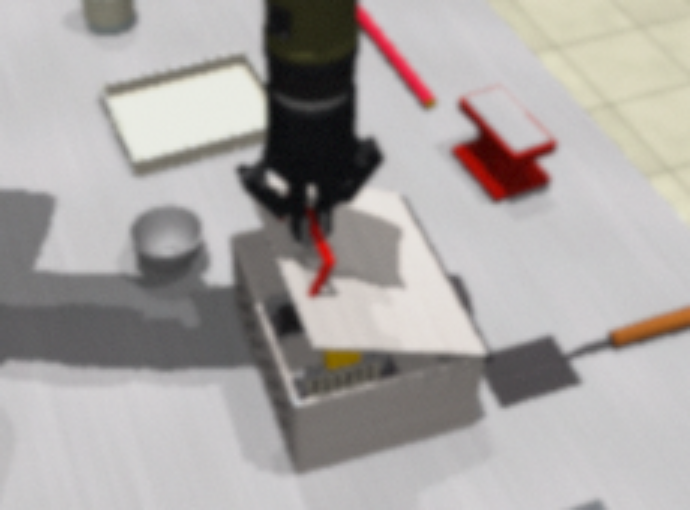

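The flap is lifting. The yellow tab shows at crop (342,358), in the slot nearer this camera (-y); the black tab is at (288,318).

apply_moves(commands=[0.018,-0.001,0.021,0,0,0,1,0.02,-0.0012,0.019,0,0,0,1,0.022,-0.0013,0.017,0,0,0,1,0.0235,-0.0014,0.0145,0,0,0,1])

```text
clock: 6.53
ee_pos: [0.5167, -0.2128, 0.3027]
tcp_rot: [-0.512, -0.487, 0.515, -0.485]
wrist_force: [-3.0, -2.2, -5.2]
gripper_width: 0.0083
```

apply_moves(commands=[0.0245,-0.0014,0.012,0,0,0,1,0.026,-0.0015,0.01,0,0,0,1,0.0265,-0.0015,0.007,0,0,0,1,0.027,-0.0016,0.0045,0,0,0,1])

```text
clock: 6.87
ee_pos: [0.5796, -0.2166, 0.3244]
tcp_rot: [-0.513, -0.486, 0.515, -0.485]
wrist_force: [-5.4, -1.0, 4.8]
gripper_width: 0.0081
```

apply_moves(commands=[0.0275,-0.0016,0.002,0,0,0,1,0.0275,-0.0016,-0.001,0,0,0,1,0.0275,-0.0016,-0.0035,0,0,0,1,0.027,-0.0016,-0.006,0,0,0,1,0,0,0,0,0,0,1])

```text
clock: 7.28
ee_pos: [0.6485, -0.2206, 0.318]
tcp_rot: [-0.514, -0.485, 0.514, -0.487]
wrist_force: [1.7, -2.1, 2.4]
gripper_width: 0.0084
```

Run:
```python
from h import *
np.set_printoptions(precision=4,suppress=True)
o=get_obs();print(o['ee_pos'],o['wrist_force'],o['wrist_torque'],o['gripper_width'],R.from_quat(o['tcp_rot']).as_matrix()[:,0])
p=capture('side');u=p['image'][120:320,200:470]
cv2.imwrite(f'pics/side3.png',cv2.resize(u,None,fx=2.9,fy=2.9))
```

```text
[ 0.6485 -0.2206  0.318 ] [ 1.7474 -2.1123  2.4242] [-0.2877 -0.5745 -0.0805] 0.008368210622444028 [ 0.0009 -0.0013 -1.    ]
```

View pics/side3.png

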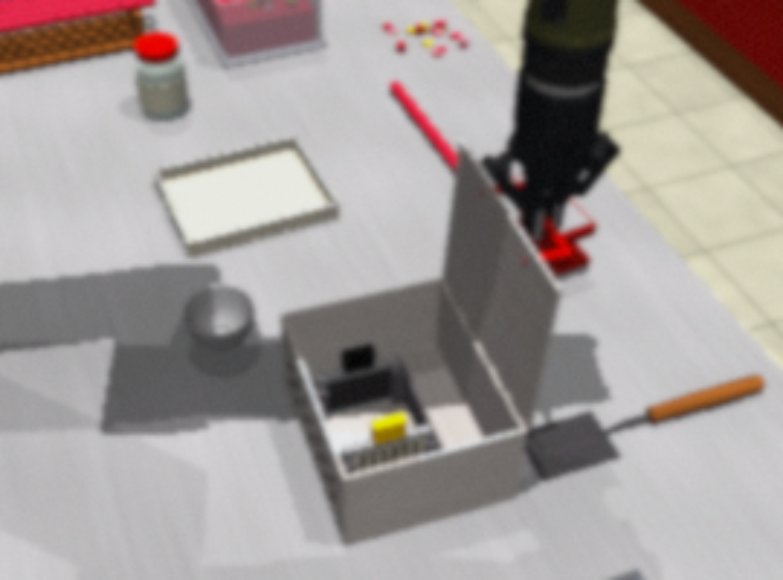

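The flap stands upright at crop (500,230). The yellow tab is at (388,428) and the black one at (357,358). I'll open the gripper slightly and lift off.

apply_moves(commands=[0,0,0,0,0,0,0.5,0,0,0,0,0,0,0.5,0,0,0,0,0,0,0.5,0,0,0.02,0,0,0,0.5,0,0,0.03,0,0,0,0.5,0,0,0.04,0,0,0,0.5,0,0,0.04,0,0,0,0.5,0,0,0.04,0,0,0,0.5])

```text
clock: 8.0
ee_pos: [0.6455, -0.2199, 0.4213]
tcp_rot: [-0.514, -0.486, 0.514, -0.486]
wrist_force: [-0.0, -0.8, 0.7]
gripper_width: 0.0216
```

Run:
```python
from h import *
np.set_printoptions(precision=4,suppress=True)
o=get_obs();print(o['ee_pos'],o['qpos'],o['wrist_force'],o['gripper_width'])
for c in ['top','side']:
  p=capture(c);cv2.imwrite(f'pics/{c}4.png',p['image'][150:300,300:500] if c=='top' else p['image'][150:320,250:450])
  for t in ['filter_tab','flap_hinge']:
    print(c,t,[(a['location'],a['confidence'],world(p,*a['location'])) for a in mark_of(t,p)[:2]])
  hsv=cv2.cvtColor(p['image'],cv2.COLOR_BGR2HSV);m=cv2.inRange(hsv,(22,120,60),(38,255,255))>0
  m[:, :300]=0;m[:,460:]=0;m[:180]=0;m[310:]=0
  C=cloud(p,m);C=C[(C[:,2]>.05)&(C[:,2]<.11)];print(len(C),C.mean(0),C.min(0),C.max(0),cv2.minAreaRect((C[:,:2]*1000).astype(np.float32)) if len(C)>3 else 0)
  a=cloud(p,np.ones((400,640),bool));f=a[(a[:,2]>.14)&(a[:,2]<.28)&(a[:,0]>.53)&(a[:,0]<.63)&(a[:,1]<-.09)&(a[:,1]>-.35)]
  if len(f)>50: print('flap n',np.linalg.svd(f-f.mean(0),full_matrices=False)[2][2],f.mean(0))
```

```text
[ 0.6455 -0.2199  0.4213] [-0.3284  0.4785  0.4563  1.5498  0.      1.298 ] [-0.0301 -0.7903  0.6859] 0.02159408576343664
top filter_tab [([406.6, 236.5], 0.73, array([ 0.4807, -0.2554,  0.08  ]))]
top flap_hinge [([392.6, 194.3], 0.7, array([ 0.5953, -0.2156,  0.1026]))]
9 [ 0.4923 -0.2546  0.0868] [ 0.4874 -0.2569  0.0806] [ 0.4959 -0.2532  0.095 ] ((491.46978759765625, -255.10733032226562), (2.8059842586517334, 8.518877029418945), 83.57628631591797)
flap n [-0.9971  0.0514  0.0565] [ 0.6056 -0.1919  0.2171]
side filter_tab [([331.5, 263.7], 0.56, array([ 0.5058, -0.1868, -0.0011]))]
side flap_hinge [([363.0, 240.9], 0.62, array([ 0.594 , -0.2125,  0.0928]))]
91 [ 0.4791 -0.2647  0.0824] [ 0.4632 -0.2689  0.0634] [ 0.4955 -0.2569  0.0933] ((479.3843994140625, -262.8598937988281), (11.840068817138672, 32.33272171020508), 88.41451263427734)
flap n [-0.997   0.0567  0.0531] [ 0.6018 -0.2313  0.2138]
```

```bash
python3 -c "
import cv2
for c in ['top4','side4']: cv2.imwrite(f'pics/{c}x.png',cv2.resize(cv2.imread(f'pics/{c}.png'),None,fx=3.4,fy=3.4))"
```

```text
(no output)
```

View pics/top4x.png

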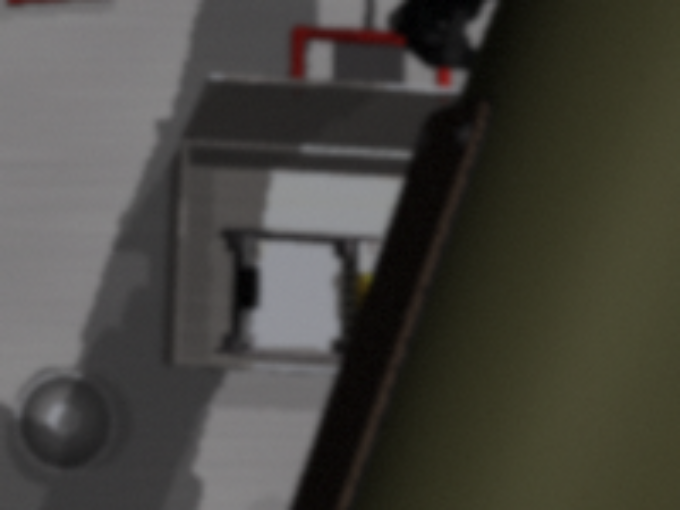

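View pics/side4x.png

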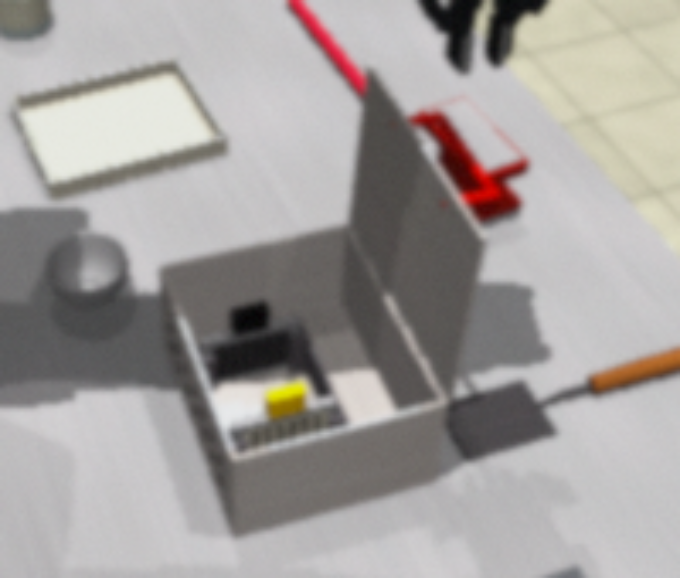

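apply_moves(commands=[-0.028,-0.006,0,0,0,0.038,0.1,-0.028,-0.006,0,0,0,0.038,0.1,-0.028,-0.006,0,0,0,0.038,0.1,-0.028,-0.006,0,0,0,0.038,0.1,-0.028,-0.006,0,0,0,0.038,0.1,-0.028,-0.007,0,0,0,0.038,0.1,-0.028,-0.007,0,0,0,0.038,0.1,-0.028,-0.007,0,0,0,0.038,0.1,-0.028,-0.007,0,0,0,0.038,0.1,-0.024,-0.007,0,0,0,0.038,0.1])

```text
clock: 9.13
ee_pos: [0.4791, -0.2589, 0.4188]
tcp_rot: [0.15, 0.692, -0.149, 0.69]
wrist_force: [0.2, 0.4, -0.4]
gripper_width: 0.0382
```

apply_moves(commands=[0,0,-0.04,0,0,0.038,0.1,0,0,-0.04,0,0,0.038,0.1,0,0,-0.04,0,0,0.038,0.1,0,0,-0.04,0,0,0.006,0.1,0,0,-0.04,0,0,0,0.1,0,0,0,0,0,0,0.1])

```text
clock: 9.63
ee_pos: [0.4777, -0.2575, 0.2942]
tcp_rot: [0.021, 0.71, -0.018, 0.704]
wrist_force: [-1.1, 0.2, -0.4]
gripper_width: 0.0388
```

Run:
```python
from h import *
np.set_printoptions(precision=4,suppress=True)
o=get_obs();print(o['ee_pos'],o['qpos'],o['wrist_force'],o['gripper_width'],turn_to(np.pi/2-.058),(np.array([.480,-.259,.135])-o['ee_pos'])/.6)
for c in ['top','side']:
  p=capture(c)
  cv2.imwrite(f'pics/{c}5.png',cv2.resize(p['image'][150:320,250:450],None,fx=3,fy=3))
```

```text
[ 0.4777 -0.2575  0.2942] [-0.4944  0.2174 -0.1955  1.168  -0.     -0.4388] [-1.1054  0.1988 -0.4071] 0.03883293780781267 [array([-0.0015, -0.0028, -0.0008]), array([ 0.0044, -0.0024,  0.9992])] [ 0.0038 -0.0025 -0.2654]
```

View pics/side5.png

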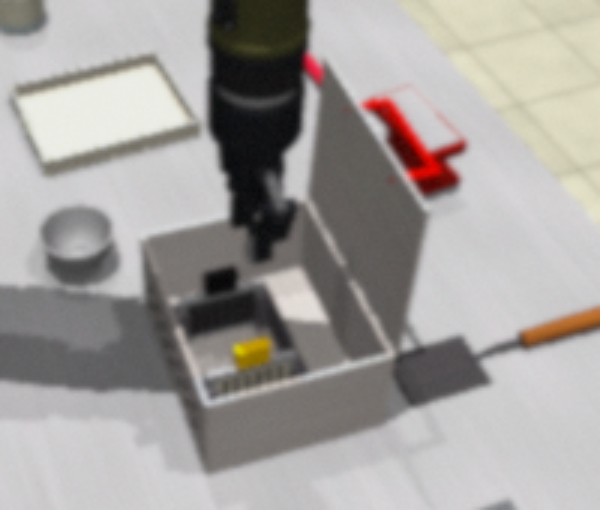

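The gripper is above the box, with the yellow tab at crop (252,352). The flap and black plate haven't moved, so I'm going down onto the tab.

apply_moves(commands=[0.003,-0.002,-0.04,0,0,0,0.1,0,0,-0.04,0,0,0,0.1,0,0,-0.04,0,0,0,0.1,0,0,-0.04,0,0,0,0.1,0,0,-0.03,0,0,0,0.1,0,0,0,0,0,0,0.1])

```text
clock: 10.23
ee_pos: [0.4815, -0.2597, 0.1843]
tcp_rot: [0.02, 0.708, -0.019, 0.706]
wrist_force: [-0.3, 0.2, -1.2]
gripper_width: 0.0386
```

Run:
```python
from h import *
np.set_printoptions(precision=4,suppress=True)
o=get_obs();print(o['ee_pos'],o['wrist_force'],o['gripper_width'],(np.array([.480,-.259,.135])-o['ee_pos'])/.6)
for c in ['side','top']:
  p=capture(c)
  cv2.imwrite(f'pics/{c}6.png',cv2.resize(p['image'][180:310,280:430],None,fx=4,fy=4))
```

```text
[ 0.4815 -0.2597  0.1843] [-0.3404  0.1554 -1.1673] 0.03857157499453466 [-0.0025  0.0012 -0.0821]
```

View pics/side6.png

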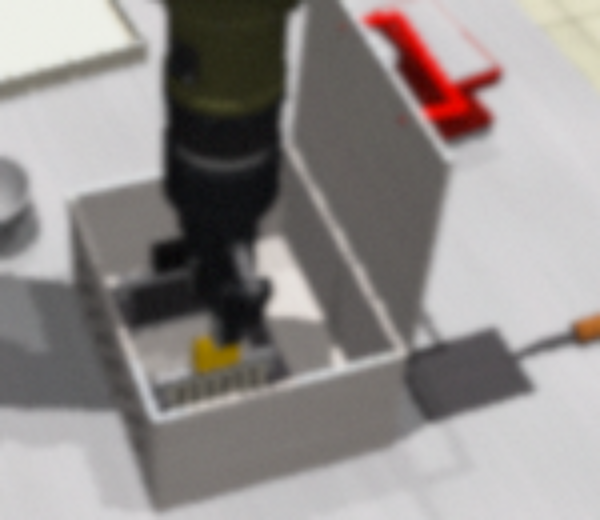

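Run:
```python
from h import *
np.set_printoptions(precision=4,suppress=True)
p=capture('side');T=np.linalg.inv(p['pose']);K=p['camera_matrix']
for q in [(.480,-.265,.092),(.463,-.264,.092),(.497,-.266,.092),(.481,-.282,.117),(.4815,-.297,.125)]:
  c=T@np.array([*q,1]);print(q,((np.array([K[0,0]*c[0]/-c[2]+K[0,2],K[1,1]*-c[1]/-c[2]+K[1,2]]))-[280,180])*4)
hsv=cv2.cvtColor(p['image'],cv2.COLOR_BGR2HSV);m=cv2.inRange(hsv,(22,120,60),(38,255,255))>0
m[:, :300]=0;m[:,460:]=0;m[:180]=0;m[310:]=0
v,u=np.nonzero(m);print((u.min()-280)*4,(u.max()-280)*4,(v.min()-180)*4,(v.max()-180)*4)
C=cloud(p,m);C=C[(C[:,2]>.05)&(C[:,2]<.11)];print(len(C),C.mean(0),C.min(0),C.max(0))
f=cloud(p,p['image'].max(2)<60);f=f[(f[:,2]>.108)&(f[:,2]<.13)&(abs(f[:,1]+.26)<.06)&(f[:,0]>.44)&(f[:,0]<.53)];print('finger',len(f),f.min(0),f.max(0),f.mean(0))
```

```text
(0.48, -0.265, 0.092) [216.2419 340.6268]
(0.463, -0.264, 0.092) [192.9024 346.6057]
(0.497, -0.266, 0.092) [239.4026 334.6937]
(0.481, -0.282, 0.117) [227.9945 334.7191]
(0.4815, -0.297, 0.125) [237.7489 343.1579]
192 236 336 368
74 [ 0.4771 -0.2651  0.0804] [ 0.4626 -0.2702  0.0607] [ 0.4955 -0.2545  0.0937]
finger 22 [ 0.4712 -0.2938  0.1159] [ 0.4909 -0.2391  0.1287] [ 0.4796 -0.2541  0.1223]
```

View pics/top6.png

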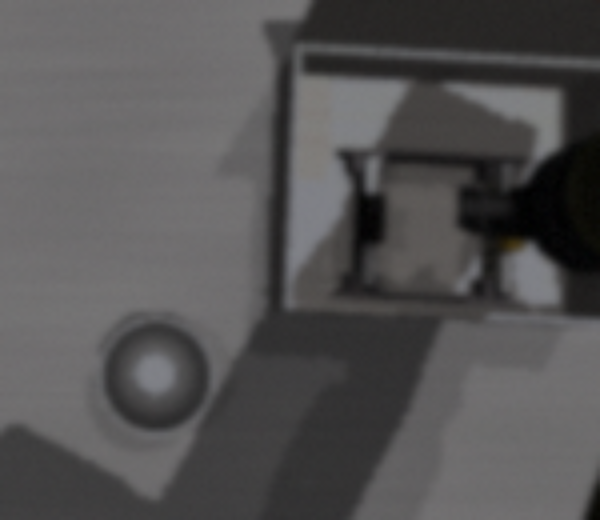

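The projections agree with the picture: the tab edges are at columns 192–236 and the finger is in line with it. Going down, then closing.

apply_moves(commands=[-0.002,0.001,-0.03,0,0,0,0.1,0,0,-0.03,0,0,0,0.1,0,0,-0.02,0,0,0,0.1,0,0,0,0,0,0,0.1])

```text
clock: 10.72
ee_pos: [0.4814, -0.2597, 0.1382]
tcp_rot: [0.02, 0.707, -0.02, 0.707]
wrist_force: [-0.7, 0.6, -0.2]
gripper_width: 0.0385
```

apply_moves(commands=[0,0,0,0,0,0,1,0,0,0,0,0,0,1,0,0,0,0,0,0,1,0,0,0,0,0,0,1,0,0,0,0,0,0,1,0,0,0,0,0,0,1,0,0,0,0,0,0,1], squeeze=50)

```text
clock: 11.3
ee_pos: [0.4829, -0.2604, 0.1404]
tcp_rot: [0.019, 0.706, -0.02, 0.708]
wrist_force: [-0.5, -0.5, 7.2]
gripper_width: 0.0109
```

apply_moves(commands=[0,0,0.01,0,0,0,1,0,0,0.015,0,0,0,1,0,0,0.02,0,0,0,1,0,0,0.02,0,0,0,1])

```text
clock: 11.63
ee_pos: [0.4812, -0.2596, 0.1782]
tcp_rot: [0.02, 0.707, -0.02, 0.707]
wrist_force: [0.6, 0.7, -2.2]
gripper_width: 0.0111
```

Run:
```python
from h import *
np.set_printoptions(precision=4,suppress=True)
o=get_obs();print(o['ee_pos'],o['wrist_force'],o['wrist_torque'],o['gripper_width'])
p=capture('side')
cv2.imwrite(f'pics/side7.png',cv2.resize(p['image'][180:310,280:430],None,fx=4,fy=4))
```

```text
[ 0.4812 -0.2596  0.1782] [ 0.5531  0.6843 -2.2261] [-0.0879 -0.0756  0.0471] 0.011082142026673292
```

View pics/side7.png

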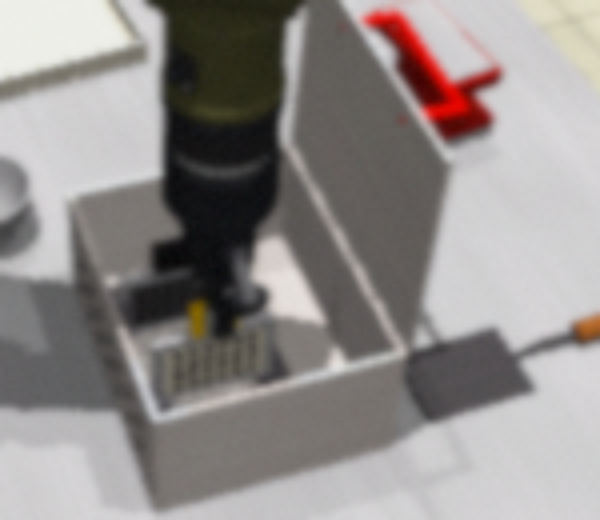

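The plate (crop 160–272, 320–395) is rising upright with the gripper. Lifting it clear.

apply_moves(commands=[0,0,0.025,0,0,0,1,0,0,0.03,0,0,0,1,0,0,0.03,0,0,0,1,0,0,0.03,0,0,0,1,0,0,0.03,0,0,0,1,0,0,0.03,0,0,0,1,0,0,0.03,0,0,0,1,0,0,0.02,0,0,0,1,0,0,0,0,0,0,1,0,0,0,0,0,0,1])

```text
clock: 12.52
ee_pos: [0.4817, -0.2599, 0.3128]
tcp_rot: [0.019, 0.706, -0.02, 0.707]
wrist_force: [-0.8, -0.1, -2.2]
gripper_width: 0.0109
```

Run:
```python
from h import *
np.set_printoptions(precision=4,suppress=True)
o=get_obs();print(o['ee_pos'],o['qpos'],o['wrist_force'],o['gripper_width'])
p=capture('side')
cv2.imwrite(f'pics/side8.png',cv2.resize(p['image'][120:320,220:450],None,fx=3,fy=3))
```

```text
[ 0.4817 -0.2599  0.3128] [-0.4947  0.2099 -0.1624  1.1972 -0.     -0.4392] [-0.7572 -0.1112 -2.1708] 0.010862355427513867
```

View pics/side8.png

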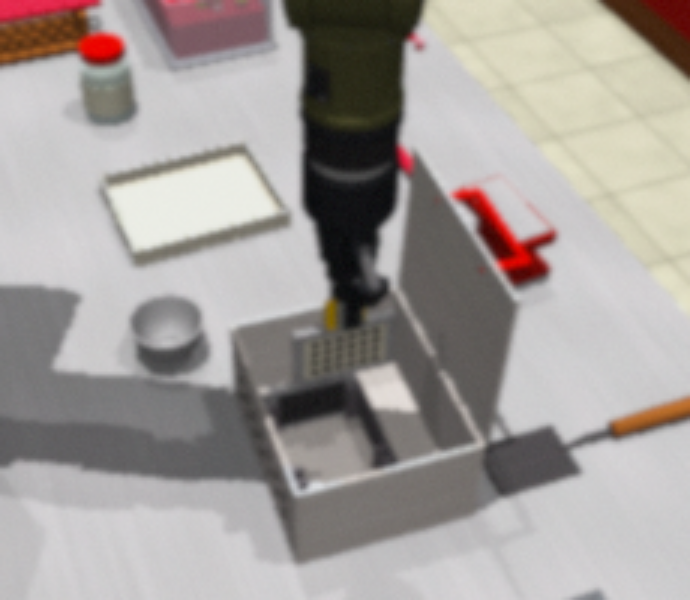

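The plate is out and clear above the box at crop (340,345). Carrying it to the tray.

apply_moves(commands=[0,0.02,0,0,0,0,1,0,0.035,0,0,0,0,1,0,0.045,0,0,0,0,1,0,0.05,0,0,0,0,1,0,0.05,0,0,0,0,1,0,0.05,0,0,0,0,1,0,0.05,0,0,0,0,1,0,0.05,0,0,0,0,1,0,0.05,0,0,0,0,1,0,0.05,0,0,0,0,1])

```text
clock: 13.4
ee_pos: [0.4802, 0.0122, 0.3111]
tcp_rot: [0.02, 0.708, -0.019, 0.706]
wrist_force: [-0.1, -0.4, -2.4]
gripper_width: 0.0106
```

apply_moves(commands=[0,0.05,0,0,0,0,1,0,0.05,0,0,0,0,1,-0.001,0.05,0,0,0,0,1,-0.001,0.05,0,0,0,0,1,-0.001,0.05,0,0,0,0,1,-0.001,0.045,0,0,0,0,1,0,0.03,0,0,0,0,1,0,0.019,0,0,0,0,1,0,0,-0.02,0,0,0,1,0,0,-0.03,0,0,0,1])

```text
clock: 14.23
ee_pos: [0.4793, 0.2178, 0.2826]
tcp_rot: [0.019, 0.706, -0.019, 0.707]
wrist_force: [-0.8, -0.4, -1.6]
gripper_width: 0.0113
```

apply_moves(commands=[0,0,-0.03,0,0,0,1,0,0,-0.02,0,0,0,1,0,0,-0.01,0,0,0,1,0,0,0,0,0,0,1,0,0,0,0,0,0,1,0,0,0,0,0,0,1,0,0,0,0,0,0,1])

```text
clock: 14.82
ee_pos: [0.4796, 0.2168, 0.2473]
tcp_rot: [0.02, 0.706, -0.019, 0.707]
wrist_force: [0.3, 1.2, -1.4]
gripper_width: 0.0108
```

Run:
```python
from h import *
np.set_printoptions(precision=4,suppress=True)
o=get_obs();print(o['ee_pos'],o['qpos'],o['qd'],o['wrist_force'],o['gripper_width'])
for c in ['top','side']:
  p=capture(c)
  cv2.imwrite(f'pics/{c}9.png',p['image'])
  a=cloud(p,np.ones((400,640),bool));s=(abs(a[:,0]-.477)<.07)&(abs(a[:,1]-.215)<.03)&(a[:,2]>.06)&(a[:,2]<.175)
  f=a[s];print(c,len(f),f.min(0),f.max(0),f.mean(0),np.percentile(f,[3,97],axis=0))
  for t in ['filter','filter_tab','tray','spare']:
    print(t,[(a['location'],round(a['confidence'],2),world(p,*a['location'])) for a in mark_of(t,p)[:2]])
  f=a[(a[:,2]>.14)&(a[:,2]<.28)&(a[:,0]>.56)&(a[:,0]<.63)&(a[:,1]<-.09)&(a[:,1]>-.35)]
  if len(f)>50: print('flap n',np.linalg.svd(f-f.mean(0),full_matrices=False)[2][2])
  t=a[(a[:,0]>.33)&(a[:,0]<.65)&(a[:,1]>.08)&(a[:,1]<.36)&(a[:,2]>.015)&(a[:,2]<.035)]
  print('tray rim',cv2.minAreaRect((t[:,:2]*1000).astype(np.float32)),len(t))
```

```text
[0.4796 0.2168 0.2473] [ 0.4246  0.2055 -0.3203  1.0434  0.0001  0.4802] [ 0.0006 -0.0026 -0.0013 -0.0047  0.0008 -0.0004] [ 0.2895  1.2117 -1.4491] 0.010769099217186676
top 174 [0.4328 0.2107 0.1113] [0.5226 0.2228 0.1749] [0.4719 0.215  0.1519] [[0.4334 0.2114 0.115 ]
 [0.5201 0.2219 0.1741]]
filter [([236.2, 236.7], 0.69, array([0.4706, 0.1772, 0.2576]))]
filter_tab [([317.7, 141.6], 0.53, array([ 0.7654, -0.0104,  0.0427])), ([225.2, 234.6], 0.47, array([0.4697, 0.1809, 0.3458]))]
tray [([239.8, 241.1], 0.93, array([0.4725, 0.2199, 0.0049]))]
spare [([372.0, 236.0], 0.74, array([ 0.4817, -0.158 ,  0.0893]))]
flap n [-0.9967  0.0557  0.0587]
tray rim ((477.3140563964844, 216.34799194335938), (200.85382080078125, 158.9272003173828), 1.2650904655456543) 369
side 378 [0.431  0.2054 0.1054] [0.5203 0.2265 0.1736] [0.4745 0.2129 0.1414] [[0.4326 0.2077 0.1105]
 [0.5173 0.2184 0.1711]]
filter [([286.1, 163.8], 0.75, array([0.4894, 0.2095, 0.1149]))]
filter_tab [([276.4, 146.9], 0.69, array([0.4593, 0.2082, 0.1951]))]
tray [([284.4, 188.3], 0.71, array([ 0.4776,  0.2166, -0.0009]))]
spare [([322.8, 261.2], 0.93, array([ 0.484 , -0.1688,  0.0002]))]
flap n [-0.9971  0.0558  0.0525]
tray rim ((475.635986328125, 215.08065795898438), (201.04637145996094, 167.25100708007812), 2.1993772983551025) 303
```

View pics/side9.png

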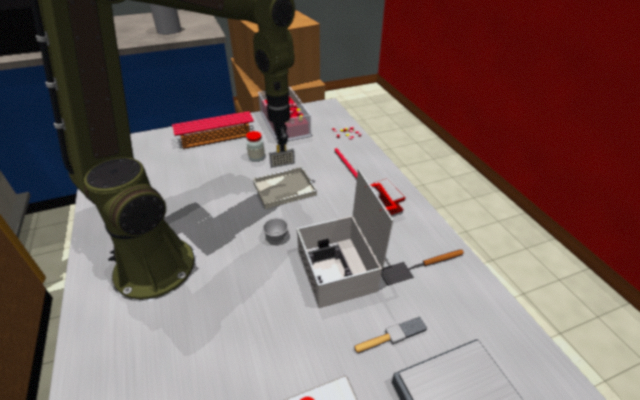

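View pics/top9.png

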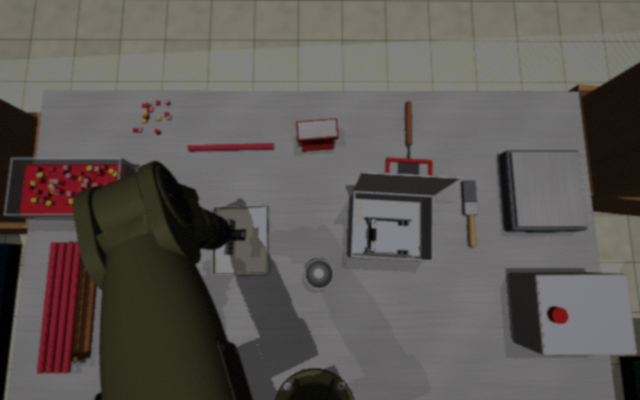

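The plate hangs upright over the tray (side picture at 283,158), the flap stands open, and the spare is in its slot at (322,243). Nothing else has moved, so I'm handing in.

```bash
python3 -c "
from rig import *
print(hand_in())"
```

```text
the job is handed in; nothing more can be done
None
```

I opened the flap by its red handle, drew the yellow-tabbed plate out of its slot and carried it over the tray. I handed the job in with the gripper still holding it there; the hand-in itself gives no verdict.

Last checks, at about 15 s on the clock:
- **Flap:** it stands at about 1.63 rad, measured from the depth images after release and again at the end.
- **Plate position:** its centre is at about (0.476, 0.214) m. The tray centre measures about (0.477, 0.216) m, so they agree within a few millimetres.
- **Plate height:** its lower edge is about 0.108 m above the bench.
- **Hold:** the plate is upright and at rest, gripped with 50 N and a finger opening of about 11 mm.
- **Other things:** the tray has not measurably moved, the black-tabbed plate is in its slot, and the other things look undisturbed in the pictures.

**Disagreements:**
- The networks were sometimes wrong, for example placing the tab on the anvil in the last top view. I relied on depth data and the pictures instead.
- The side camera measured the tray about 8 mm too wide. Its centre still agreed with the top view.

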